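# Load the lamp's battery pack and snap its cap on

### The arm

A 6-joint arm with a two-finger parallel gripper is mounted at the origin on the work surface. World frame = base frame: x ahead of the robot, y to its left, z up, the work surface at z = 0. Lengths are in m, angles in rad, forces in N, time in s.
With the tool pointing down it reaches from about 0.4 to 0.825 m from the base axis. Payload 7 kg.
Tool frame: the origin (TCP) lies between the finger pads; the fingertips stand arm.nose_length ahead of it and the grasp point (between the pads) is the TCP (arm.nose_length is the distance from the TCP to the fingertips, in m); x points along the fingers, z is the direction in which the jaws open and shut, and the axes are right-handed (so a half turn about x gives the same grasp; the last joint's range is limited). The gripper opens to 88 mm and grips with 3 to 60 N. Pads are 19 mm wide; open, the fingers measure 130 mm over their backs; the gripper's body (78 mm by 193 mm) begins 47 mm behind the grasp point.
Start: joints at [-0.983, 0.359, 0.012, 0, -1.224, -0.288], TCP at [0.199, -0.645, 0.246] pointing down, gripper open.
Joint ranges: [-3.07, 3.07], [-1.43, 2.12], [-1.02, 1.25], [-3.03, 1.67], [-3.05, -0], [-3.03, 3.03]. Speed limits (rad/s): [2.39, 2.39, 3.01, 3.14, 3.14, 3.14].

### API

Orientations are given as [roll, pitch, yaw] about the fixed x, y, z axes, in that order (R = Rz(yaw) Ry(pitch) Rx(roll)).
In Python, from station import arm, viewer, spotter gives the robot as it stands.
- The arm moves only by the shell command python3 -m handwheel 'ROWS' [FORCE]. ROWS is a JSON object of lists of equal length, an entry for each row: "gripper": the gripper command: -1 is shut, 1 is fully open, values between are in proportion; "travel": the shift along the world's x, y, z each as a share of 500 mm, from -1 to 1, a list of three; "spin": the turn about the world's z as a share of 45 degrees, from -1 to 1. A call has 1 to 20 rows; each row is the pose to reach, as a shift and turn from the pose commanded when the call began; what a row does not reach only later rows make up. A row lasts 1/10 s, in which the tool goes at most 50 mm and 8.59 degrees, less where a joint would pass 70% of its speed; a pose out of reach is approached as far as the arm can. A call with a number of a shift or a turn outside -1 to 1 is refused whole. A call with a gripper value outside its range is refused whole. The fingers move at their own pace and stop on an object; FORCE is the grip in N (left out, the last holds). Time passes only in rows, so rows that repeat a pose let the fingers close. It gives the time, the measured TCP pose, the force and the opening at its end, in the units of the state.
- arm.get_state(): the state, without advancing time (a new reading comes with each control period).
- viewer.grab_frame(name): name is "scene" or "side" or "wrist"; returns a dict with "pixels" (400x640x3 uint8, blue, green, red), "fx", "fy", "cx", "cy" (pixels), "k1" (the pictures are not rectified: a ray, as slopes to the right and down, at radius r is drawn at 1 + k1 r^2 times it, then the intrinsics apply), "eye" and "attitude" of the camera in the world. Camera axes: x right, y down, z forward; pixel columns grow to the right and rows downward; lengths in m; the calibration is good to about 2 mm. A picture is of the moment at which its call begins. There is no depth.
- arm.job_done(): hands the job in, once; it reports no verdict.
Trained networks look in the newest picture that a camera, given by its name, has taken for a name from the list of things; names that differ only in an ending like _2 or _b are one class to them, and where a whole thing is asked for, a point or a joint stands for the part that bears it (a point fixed in the world has none). Each returns a list of dicts, best first, with "conf" (0 to 1); they miss things now and then, are a little off and sometimes report something else, mostly with a low value. They report only what shows in the picture. A call takes as long as a camera call.
- spotter.spot_in(camera, label): "rect" ([left, top, right, bottom] in pixels, round what is visible of it).
- spotter.tip_of(camera, label): "at" ([column, row] in pixels: a listed point, or the origin of a listed thing).
The state is a dict: "t": time; "q": joint angles; "qd": joint speeds; "joint_efforts": joint torques, N m; "eef_pos": TCP position; "ee_rot": TCP orientation; "force": force on the tool from outside, world axes, zero at the start; "moment": the same for the moment, N m; "width": finger opening in m.
Only numpy, scipy, OpenCV 4.12 (cv2) and the standard library are available. Lean on these libraries where they do the work, as an engineer would, in place of code of your own. Each camera call takes 0.05 s, during which the arm holds its last target.

### The job

Get the studio lamp's battery pack ready: lift the charged cell tray out of its charging stand and slide it down into the pack's well until it sits on the bottom, then put the cap over the pack's neck and press it down past the click until it is fully home on the shoulder. Do not let go or ease off after the click: finish with the fingers still on the cap, pressing it down firmly. Leave the other things on the bench as they are.

Things in the scene. Friction and masses are not known exactly. Their poses are not given: they have to be found in the camera images.
- pack: battery pack, a dark box fixed upright on the bench by a steel foot plate (64 x 136 x 4 mm, long way along y). Origin at the centre of the plate's underside, on the bench; z up, y along the pack's long side. Housing 50 (x) x 100 (y) mm, up to a flat shoulder 60 mm above the bench, from which a rectangular neck rises, 30 x 76 mm outside
- pack_mouth (a point): middle of the open mouth of the pack's neck, at its rounded rim, 76 mm above the bench; axes as the pack's. The well below is 22 (x) x 68 (y) mm inside; its floor is 62 mm below this point. In each short (y) end of the neck is a sprung ball catch for the cap, 9.4 mm below the rim
- tray_center (a point): cell tray, a flat grey frame with four AA cells, 18 (x) x 64 (y) x 58 (z) mm, with a pull tab on its top; 80 mm high in all, 0.13 kg. Point at its centre, 40 mm above its underside; z up, y along its long side. Starts upright in the charging stand; fits the well either way round with 2 mm of play to each side. Fully home this point is 54 mm above the bench
- tray_tab (a point): middle of the tray's pull tab, which is 10 (x) x 32 (y) x 22 (z) mm; this point is 29 mm above tray_center and 11 mm below the tab's top. With the tray fully home the tab stands 18 mm out of the neck's rim and goes into the hollow of the cap
- charger: charging stand, a dark block 52 (x) x 96 (y) x 28 (z) mm fixed to the bench, with a slot in its top in which the tray stands 16 mm deep (slot floor 12 mm above the bench). Origin at the centre of its underside; y along its long side
- cap_center (a point): snap cap, a hollow dark cap, open below, 39 (x) x 91 (y) x 40 (z) mm outside, straight ribbed sides, inside 34 x 84 mm and 37 mm deep, 0.05 kg. Point at its centre, 20 mm above its lower edge; z up, y along its long side. Starts on the bench, open side down; fits over the neck either way round, 2 mm of play at its long sides
- cap_edge (a point): middle of the cap's open lower edge. Inner beads at its short ends meet the ball catches when this is about 9 mm above the shoulder; the push needed grows to about 10 N and drops suddenly (click) about 5 mm above the shoulder. Fully home this edge lies on the shoulder, 60 mm above the bench, and stops hard
- lens_top (a point): bystander: a dark camera lens standing upright, 69 mm wide and 76 mm high; point at the middle of its top
- card_case: bystander: pale grey memory-card case lying flat, 60 x 85 x 14 mm; origin under its centre
- mount_plate: bystander: dark camera mounting plate lying flat, 42 x 52 x 11 mm with a short screw upwards; origin under its centre
- screwdriver_grip (a point): bystander: screwdriver with a black handle lying on the bench; point in the handle

How it is judged:
On the way, in this order (a step that is already met when the one before it is completed fails the run):
1. the cell tray stands on the floor of the pack's well (horizontal distance between tray_center and pack below 0.004 m and z of tray_center in the frame of pack below 0.0565 m and angle between tray_center's own z axis and vertical below 0.1 rad), for 0.2 s.
2. the cap is pressed past the click, down to the shoulder, over the tray (z of tray_center in the frame of pack below 0.0565 m and horizontal distance between cap_center and pack below 0.004 m and z of cap_center in the frame of pack below 0.082 m and angle between cap_center's own z axis and vertical below 0.06 rad), for 0.1 s.
At the end, for the whole second after the job is handed in: Tray on the floor of the well (within 2.5 mm of full depth, 4 mm of the middle); cap past its click and home on the shoulder (within 2 mm in height, 4 mm of the middle, upright to 0.06 rad), the fingers still on it (over 3 N) and pressing it on to the pack with more than 5 N (all of step 2 and horizontal distance between tray_center and pack below 0.004 m and contact force between cap and pack above 5 N and contact force between the fingers and cap above 3 N); the arm keeps its last pose, push and grip.
It fails at once if a bystander is moved more than 30 mm (distance of any of lens_top, card_case, mount_plate, screwdriver_grip from where it was at the start of the episode above 0.03 m).
It also fails if it takes over 72 s, if anything falls off the work surface, if the arm or the gripper's body presses on something with over 40 N, if the wrist force passes 120 N, or if a joint passes its speed limit or range.

## Working session

There is one attempt and no reset: what is moved stays moved. The work goes in short steps, Python scripts to look and compute and a shell command to move; the robot and the scene stay as the last step left them, time stands still between calls to the robot, and variables do not carry over. Pictures are saved under pics/ and viewed, and the job is handed in when it is done.

```bash
ls; mkdir -p pics; cat > h.py <<'E'
import numpy as np, cv2
from station import arm, viewer, spotter
def grab(cam,fn=None):
    f=viewer.grab_frame(cam)
    if fn: cv2.imwrite('pics/'+fn,f['pixels'])
    return f
E
python3 - <<'E'
from h import *
s=arm.get_state(); print({k:np.round(v,3).tolist() for k,v in s.items()}, arm.nose_length)
for c in ('scene','side','wrist'):
    f=grab(c,c+'0.png'); print(c,{k:np.round(v,4).tolist() for k,v in f.items() if k!='pixels'})
    for l in ['pack','pack_mouth','tray_center','tray_tab','charger','cap_center','cap_edge','lens_top','card_case','mount_plate','screwdriver_grip']:
        print(l,[(np.round(d['at']).tolist(),round(d['conf'],2)) for d in spotter.tip_of(c,l)[:2]])
E
```

```text
pics
{'t': 0.0, 'q': [-0.983, 0.359, 0.011, -0.0, -1.224, -0.288], 'qd': [-0.0, 0.001, -0.002, 0.002, 0.002, -0.001], 'joint_efforts': [-0.001, -58.272, 29.307, 6.998, 0.007, -0.0], 'eef_pos': [0.199, -0.644, 0.245], 'ee_rot': [0.088, 1.569, 1.959], 'force': [0.378, -0.882, -0.124], 'moment': [-0.0, -0.056, 0.002], 'width': 0.088} 0.019
scene {'fx': 431.9974, 'fy': 431.9974, 'cx': 315.6202, 'cy': 205.8175, 'k1': 0.0028, 'eye': [1.3128, -0.2018, 0.7754], 'attitude': [-2.2837, 0.0188, 1.2984]}
pack [([304.0, 226.0], 0.59), ([474.0, 208.0], 0.21)]
pack_mouth [([300.0, 202.0], 0.82)]
tray_center [([200.0, 212.0], 0.58)]
tray_tab [([193.0, 208.0], 0.97), ([203.0, 231.0], 0.35)]
charger [([200.0, 233.0], 0.96)]
cap_center [([405.0, 195.0], 0.81)]
cap_edge [([402.0, 198.0], 0.82)]
lens_top [([152.0, 289.0], 0.63), ([311.0, 190.0], 0.49)]
card_case [([348.0, 283.0], 0.97), ([304.0, 226.0], 0.44)]
mount_plate [([312.0, 192.0], 0.57)]
screwdriver_grip [([472.0, 209.0], 0.89)]
side {'fx': 472.9322, 'fy': 472.9322, 'cx': 316.7387, 'cy': 202.1956, 'k1': -0.1062, 'eye': [0.1795, 0.7486, 1.0577], 'attitude': [-2.4566, -0.0111, -2.6767]}
pack []
pack_mouth [([327.0, 190.0], 0.56)]
tray_center [([380.0, 148.0], 0.53)]
tray_tab [([379.0, 140.0], 0.51)]
charger [([379.0, 157.0], 0.97)]
cap_center [([286.0, 285.0], 0.9)]
cap_edge [([285.0, 288.0], 0.84)]
lens_top [([334.0, 99.0], 0.77)]
card_case [([257.0, 195.0], 0.9)]
mount_plate [([364.0, 244.0], 0.7)]
screwdriver_grip [([221.0, 322.0], 0.61), ([287.0, 288.0], 0.55)]
wrist {'fx': 300.9487, 'fy': 300.9487, 'cx': 317.9182, 'cy': 200.0247, 'k1': 0.0056, 'eye': [0.1221, -0.6677, 0.3856], 'attitude': [2.8387, -0.0006, 1.8699]}
pack []
pack_mouth []
tray_center []
tray_tab []
charger []
cap_center []
cap_edge []
lens_top []
card_case []
mount_plate []
screwdriver_grip []
```

View pics/scene0.png

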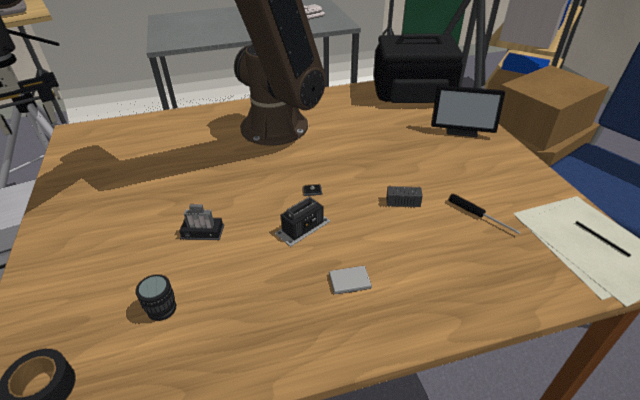

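View pics/side0.png

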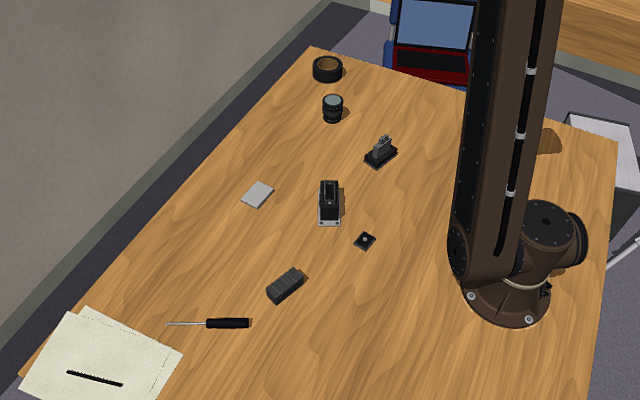

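```bash
cat >> h.py <<'E'
from scipy.spatial.transform import Rotation as Ro
def cam(f): 
    return Ro.from_euler('xyz',f['attitude']).as_matrix(), np.array(f['eye'])
def K(f): return np.array([[f['fx'],0,f['cx']],[0,f['fy'],f['cy']],[0,0,1.]]), np.array([f['k1'],0,0,0,0.])
def ray(f,p):
    R,e=cam(f);k,d=K(f); u=cv2.undistortPoints(np.array([[p]],float),k,d)[0,0]
    v=R@np.array([u[0],u[1],1]); return e,v
def onz(f,p,z):
    e,v=ray(f,p); return e+v*(z-e[2])/v[2]
def proj(f,P):
    R,e=cam(f);k,d=K(f); c=(np.atleast_2d(P)-e)@R
    return cv2.projectPoints(c.reshape(-1,1,3),np.zeros(3),np.zeros(3),k,d)[0].reshape(-1,2)
def tri(obs):
    A=np.zeros((3,3));b=np.zeros(3)
    for f,p in obs:
        e,v=ray(f,p);v=v/np.linalg.norm(v);M=np.eye(3)-np.outer(v,v);A+=M;b+=M@e
    return np.linalg.solve(A,b)
E
python3 - <<'E'
from h import *
F={c:grab(c) for c in ('scene','side')}
for l,z in [('pack_mouth',.076),('tray_center',.052),('tray_tab',.081),('charger',0),('cap_center',.02),('cap_edge',0),('lens_top',.076),('card_case',0),('mount_plate',0),('screwdriver_grip',.012)]:
    o=[(F[c],spotter.tip_of(c,l)) for c in F]; o=[(f,d[0]['at']) for f,d in o if d]
    print(l,[np.round(onz(f,p,z),4) for f,p in o], np.round(tri(o),4) if len(o)>1 else '')
for c in F: cv2.imwrite(f'pics/{c}_z.png',cv2.resize(F[c]['pixels'][90:340,120:500],None,fx=2.1,fy=2.1,interpolation=cv2.INTER_CUBIC))
E
```

```text
pack_mouth [array([ 0.506 , -0.0273,  0.076 ]), array([ 0.5183, -0.0197,  0.076 ])] [ 0.5151 -0.024   0.0787]
tray_center [array([ 0.4439, -0.2708,  0.052 ]), array([ 0.4656, -0.292 ,  0.052 ])] [ 0.4614 -0.2711  0.069 ]
tray_tab [array([ 0.4451, -0.2799,  0.081 ]), array([ 0.4659, -0.2673,  0.081 ])] [ 0.4622 -0.2727  0.0866]
charger [array([ 0.4725, -0.288 ,  0.    ]), array([ 0.4591, -0.2762,  0.    ])] [ 0.4617 -0.2884 -0.0111]
cap_center [array([0.4861, 0.2688, 0.02  ]), array([0.4952, 0.2583, 0.02  ])] [0.4935 0.2631 0.0278]
cap_edge [array([0.4862, 0.2646, 0.    ]), array([0.4954, 0.2584, 0.    ])] [0.4933 0.261  0.0063]
lens_top [array([ 0.6867, -0.3895,  0.076 ]), array([ 0.6767, -0.3991,  0.076 ])] [ 0.679  -0.3948  0.0733]
card_case [array([0.7196, 0.0281, 0.    ]), array([0.7215, 0.0284, 0.    ])] [0.7208 0.0283 0.0008]
mount_plate [array([0.3833, 0.0341, 0.    ]), array([0.3749, 0.0288, 0.    ])] [ 0.3771  0.032  -0.0016]
screwdriver_grip [array([0.5811, 0.4175, 0.012 ]), array([0.5896, 0.4125, 0.012 ])] [0.5869 0.4137 0.0175]
```

View pics/scene_z.png

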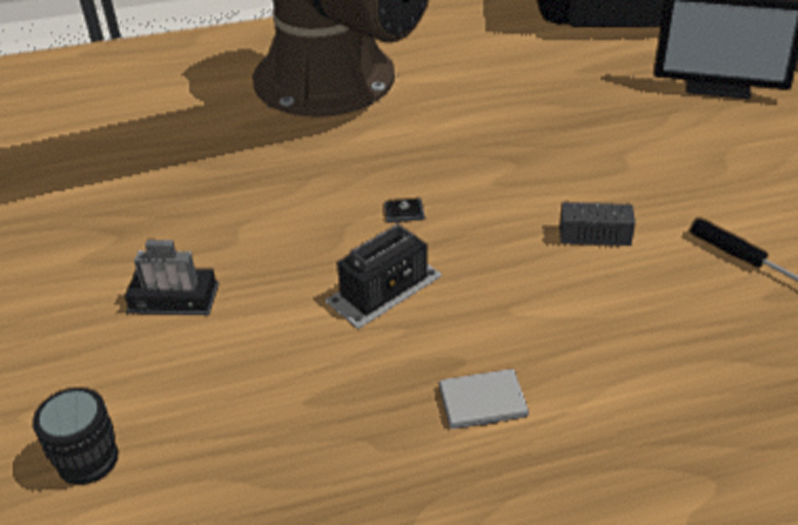

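View pics/side_z.png

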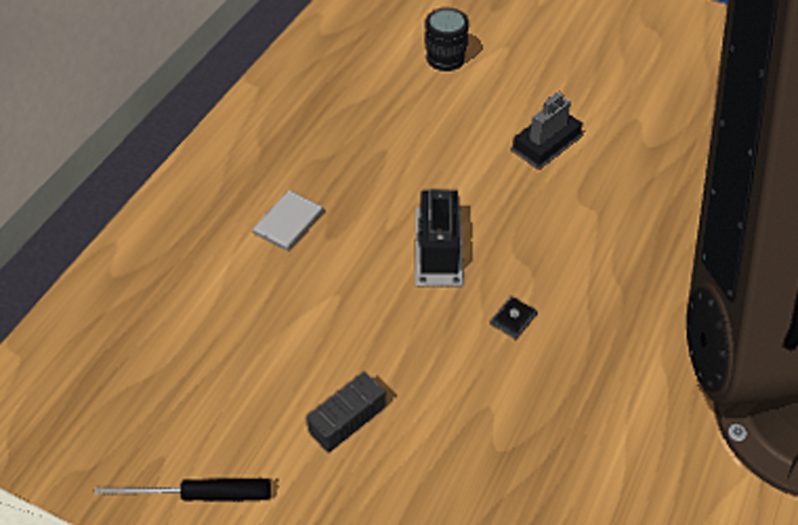

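View pics/wrist0.png

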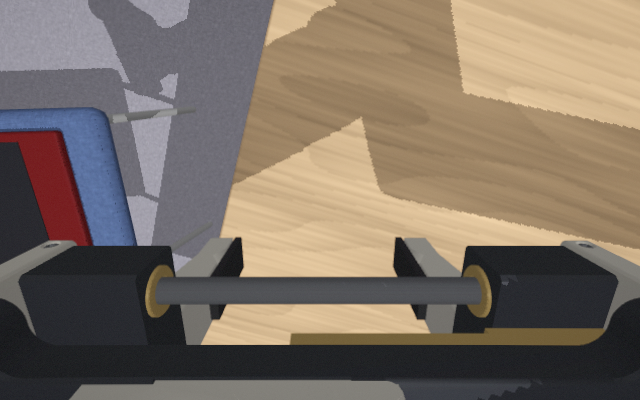

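```bash
python3 - <<'E'
from h import *
F={c:grab(c) for c in ('scene','side')}
def e(n,c,a,b,z):
    P=[onz(F[c],np.array(p)/2.1+[120,90],z) for p in (a,b)]; d=P[1]-P[0]
    print(n,c,np.round(P[0],3),np.round(P[1],3),round(np.hypot(*d[:2]),3),'mid',np.round((P[0]+P[1])[:2]/2,3),'yaw',round(np.degrees(np.arctan2(d[1],d[0])),1))
e('plate','scene',(357,326),(440,271),0.004)
e('plate','side',(416,286),(416,210),0.004)
e('plateshort','side',(416,286),(463,286),0.004)
e('charger','scene',(127,313),(210,315),0)
e('chargerT','side',(541,157),(583,124),.028)
e('chargerTop','side',(513,142),(541,157),.028)
e('cap','side',(328,451),(390,402),0)
e('capT','side',(307,418),(368,373),.04)
e('cap','scene',(560,243),(632,245),0)
e('capT','scene',(562,204),(634,206),.04)
s=arm.get_state();R=Ro.from_euler('xyz',s['ee_rot']).as_matrix();print(np.round(R,3))
f=viewer.grab_frame('wrist');Rc,ec=cam(f);print(np.round(R.T@(ec-s['eef_pos']),4),np.round(R.T@Rc,3))
E
```

```text
plate scene [ 0.575 -0.076  0.004] [0.511 0.045 0.004] 0.137 mid [ 0.543 -0.016] yaw 117.5
plate side [0.513 0.049 0.004] [ 0.572 -0.069  0.004] 0.132 mid [ 0.543 -0.01 ] yaw -63.5
plateshort side [0.513 0.049 0.004] [0.458 0.02  0.004] 0.062 mid [0.486 0.035] yaw -152.9
charger scene [ 0.47  -0.338  0.   ] [ 0.502 -0.242  0.   ] 0.102 mid [ 0.486 -0.29 ] yaw 71.4
chargerT side [ 0.448 -0.223  0.028] [ 0.418 -0.315  0.028] 0.097 mid [ 0.433 -0.269] yaw -108.2
chargerTop side [ 0.496 -0.232  0.028] [ 0.448 -0.223  0.028] 0.049 mid [ 0.472 -0.228] yaw 169.0
cap side [0.499 0.308 0.   ] [0.465 0.217 0.   ] 0.098 mid [0.482 0.262] yaw -110.6
capT side [0.529 0.299 0.04 ] [0.495 0.214 0.04 ] 0.092 mid [0.512 0.256] yaw -111.7
cap scene [0.501 0.211 0.   ] [0.531 0.299 0.   ] 0.092 mid [0.516 0.255] yaw 70.7
capT scene [0.472 0.223 0.04 ] [0.503 0.31  0.04 ] 0.092 mid [0.487 0.266] yaw 70.4
[[-0.    -0.955 -0.295]
 [ 0.    -0.295  0.955]
 [-1.     0.     0.   ]]
[-0.1401  0.0805  0.001 ] [[-0.001 -0.298  0.954]
 [-0.001 -0.954 -0.298]
 [ 1.    -0.001  0.   ]]
```

```bash
python3 -m handwheel '{"gripper":[1,1,1,1,1,1,1,1,1,1,1],"travel":[[0.05,0.07,0],[0.1,0.14,0],[0.15,0.21,0],[0.2,0.28,0],[0.25,0.35,0],[0.3,0.42,0],[0.35,0.49,0],[0.4,0.56,0],[0.45,0.63,0],[0.5,0.7,0],[0.52,0.73,0]],"spin":[0.15,0.3,0.45,0.6,0.75,0.9,1,1,1,1,1]}'
python3 -m handwheel '{"gripper":[1,1,1],"travel":[[0,0,0],[0,0,0],[0,0,0]],"spin":[0.17,0.2,0.2]}'
python3 - <<'E'
from h import *
f=grab('wrist','w1.png')
for l in ['tray_center','tray_tab','charger']:
    for d in spotter.tip_of('wrist',l)[:2]: print(l,np.round(d['at'],1),d['conf'],np.round(onz(f,d['at'],{'tray_center':.052,'tray_tab':.081,'charger':0}[l]),4))
s=arm.get_state(); print(s['t'],s['eef_pos'],s['ee_rot'])
E
```

```text
t: 4.15
eef_pos: [0.461, -0.2774, 0.2459]
ee_rot: [-2.681, 1.57, -0.023]
force: [0.7, -0.0, 0.2]
width: 0.0878
t: 4.45
eef_pos: [0.4592, -0.2799, 0.2456]
ee_rot: [3.001, 1.571, -0.471]
force: [0.3, 0.2, 0.1]
width: 0.0877
tray_center [319.3 181.8] 0.64 [ 0.4585 -0.2768  0.052 ]
charger [318.4 171.4] 0.92 [ 0.459  -0.2781  0.    ]
4.65 [ 0.45897956 -0.28031638  0.24556294] [-1.30642551  1.57075408  1.50401409]
```

View pics/w1.png

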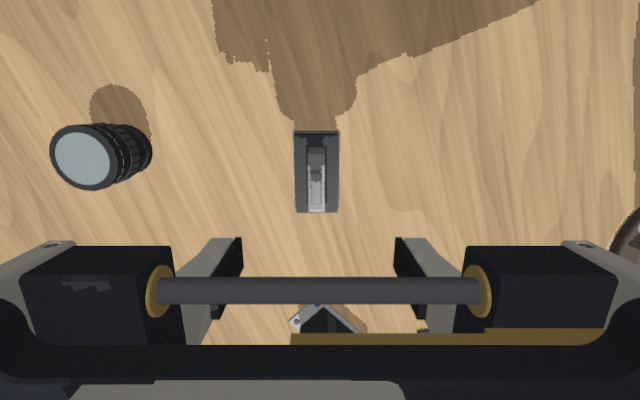

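```bash
python3 - <<'E'
import cv2
i=cv2.imread('pics/w1.png')[120:222,270:365]
cv2.imwrite('pics/w1z.png',cv2.resize(i,None,fx=5.8,fy=5.8,interpolation=cv2.INTER_CUBIC))
E
```

```text
(no output)
```

View pics/w1z.png

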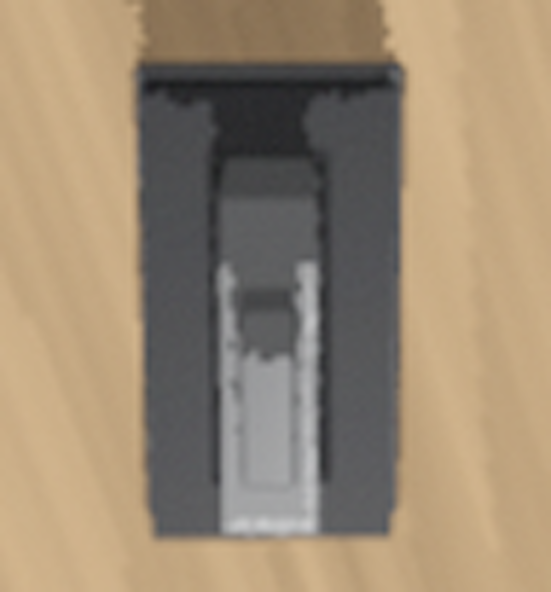

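```bash
python3 - <<'E'
from h import *
f=viewer.grab_frame('wrist')
s=arm.get_state();R=Ro.from_euler('xyz',s['ee_rot']).as_matrix();t=s['eef_pos']
print(np.round(R,3))
def q(n,pts,z):
    P=np.array([onz(f,np.array(p)/5.8+[270,120]-0.4,z) for p in pts]); L=(P-t)@R
    d=P[1:3].mean(0)-P[[0,3]].mean(0)
    print(n,np.round(P.mean(0),4),'local yz',np.round(L[:,1:]*1000,1).tolist(),'mean',np.round(L.mean(0)*1000,1))
q('tab',[(243,308),(294,308),(294,490),(243,490)],.092)
q('frame',[(219,195),(318,195),(318,532),(219,532)],.070)
q('chg',[(140,88),(398,88),(390,535),(153,535)],.028)
E
```

```text
[[ 0.    -0.325 -0.946]
 [-0.    -0.946  0.325]
 [-1.     0.    -0.   ]]
tab [ 0.4607 -0.281   0.092 ] local yz [[16.5, -6.1], [16.5, 2.6], [-16.3, 2.6], [-16.3, -6.4]] mean [ 1.536e+02  1.000e-01 -1.800e+00]
frame [ 0.4608 -0.2812  0.07  ] local yz [[32.6, -10.8], [32.6, 7.1], [-32.0, 7.4], [-32.0, -11.6]] mean [175.6   0.3  -2. ]
chg [ 0.4608 -0.281   0.028 ] local yz [[47.8, -27.9], [47.7, 23.9], [-47.6, 24.0], [-47.5, -27.5]] mean [ 2.176e+02  1.000e-01 -1.900e+00]
```

```bash
python3 -m handwheel '{"gripper":[0,-0.3,-0.4,-0.4,-0.4,-0.4],"travel":[[0.0036,-0.0014,-0.08],[0.0036,-0.0014,-0.16],[0.0036,-0.0014,-0.24],[0.0036,-0.0014,-0.28],[0.0036,-0.0014,-0.302],[0.0036,-0.0014,-0.302]],"spin":[0,0,0,0,0,0]}' 30
python3 -m handwheel '{"gripper":[-1,-1,-1,-1,-1,-1],"travel":[[0,0,0],[0,0,0],[0,0,0],[0,0,0],[0,0,0],[0,0,0]],"spin":[0,0,0,0,0,0]}' 30
python3 - <<'E'
from h import *
f=grab('wrist','w2.png'); print(arm.get_state()['eef_pos'])
E
```

```text
t: 5.3
eef_pos: [0.4604, -0.2806, 0.0934]
ee_rot: [0.137, 1.568, 2.95]
force: [0.6, 0.4, 1.2]
width: 0.0451
t: 5.9
eef_pos: [0.4615, -0.2807, 0.0953]
ee_rot: [3.096, 1.57, -0.374]
force: [-1.4, 2.1, 5.5]
width: 0.0094
[ 0.46154907 -0.28066565  0.09528652]
```

View pics/w2.png

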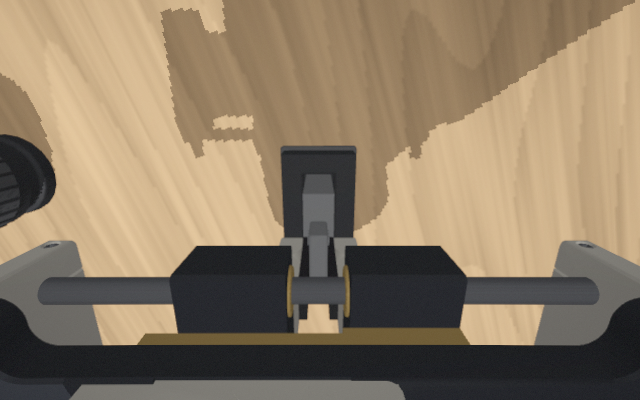

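```bash
python3 -m handwheel '{"gripper":[-1,-1,-1,-1,-1,-1,-1,-1,-1,-1,-1,-1,-1],"travel":[[0,0,0.03],[0,0,0.09],[0,0,0.18],[0,0.04,0.27],[0.004,0.12,0.302],[0.008,0.2,0.302],[0.012,0.28,0.302],[0.016,0.36,0.302],[0.016,0.44,0.302],[0.016,0.52,0.302],[0.016,0.6,0.302],[0.016,0.66,0.302],[0.016,0.696,0.302]],"spin":[0,0,0,0.1,0.25,0.4,0.55,0.7,0.85,1,1,1,1]}' 30
python3 -m handwheel '{"gripper":[-1,-1,-1],"travel":[[0,0,0],[0,0,0],[0,0,0]],"spin":[0.022,0.022,0.022]}' 30
python3 - <<'E'
from h import *
f=grab('wrist','w3.png'); s=arm.get_state();print(s['t'],s['eef_pos']);R=Ro.from_euler('xyz',s['ee_rot']).as_matrix();print(np.round(R,3))
for d in spotter.tip_of('wrist','pack_mouth')[:2]: print(d,onz(f,d['at'],.076))
E
```

```text
t: 7.25
eef_pos: [0.4687, 0.0695, 0.2454]
ee_rot: [-1.62, 1.57, 1.98]
force: [0.1, -0.0, -1.6]
width: 0.0095
t: 7.55
eef_pos: [0.4689, 0.0668, 0.2454]
ee_rot: [-0.008, 1.57, -2.676]
force: [0.3, -0.3, -1.0]
width: 0.0095
7.6 [0.46897449 0.06669236 0.24545989]
[[-0.     0.456 -0.89 ]
 [-0.    -0.89  -0.456]
 [-1.    -0.     0.   ]]
{'at': [320.7, 73.6], 'conf': 0.8} [ 0.51692927 -0.03140456  0.076     ]
```

View pics/w3.png

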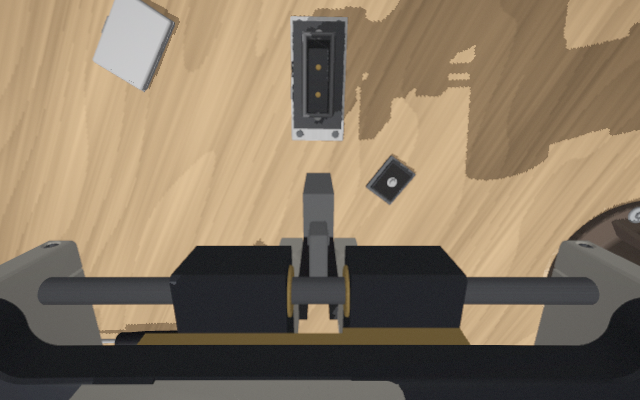

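```bash
python3 - <<'E'
import cv2
i=cv2.imread('pics/w3.png')[10:145,280:360]
cv2.imwrite('pics/w3z.png',cv2.resize(i,None,fx=4.4,fy=4.4,interpolation=cv2.INTER_CUBIC))
i=cv2.imread('pics/w3.png')[165:245,285:355]
cv2.imwrite('pics/w3t.png',cv2.resize(i,None,fx=5,fy=5,interpolation=cv2.INTER_CUBIC))
E
```

```text
(no output)
```

View pics/w3z.png

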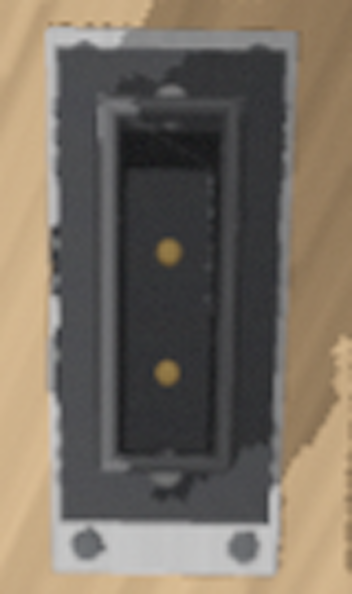

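View pics/w3t.png

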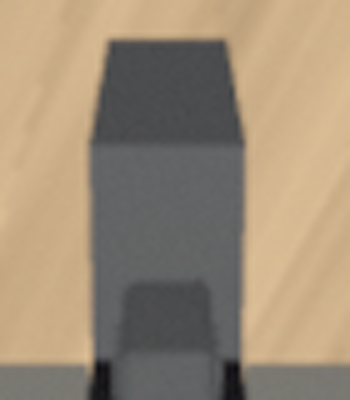

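```bash
cat > fitpack.py <<'E'
from h import *
from scipy.optimize import least_squares
def rect(w,l,z): return [(-w/2,l/2,z),(w/2,l/2,z),(w/2,-l/2,z),(-w/2,-l/2,z)]
def fit(f,pix,M,x0):
    M=np.array(M)
    def g(x):
        c,s=np.cos(x[2]),np.sin(x[2])
        P=np.c_[x[0]+c*M[:,0]-s*M[:,1],x[1]+s*M[:,0]+c*M[:,1],M[:,2]]
        return (proj(f,P)-pix)
    r=least_squares(lambda x:g(x).ravel(),x0,loss='soft_l1'); return r.x,g(r.x)
E
python3 - <<'E'
from fitpack import *
f=viewer.grab_frame('wrist')
s=arm.get_state();R=Ro.from_euler('xyz',s['ee_rot']).as_matrix();t=s['eef_pos']
# tool: image right = tool z (jaw) ; image up=+tool y = pack -y
pix=np.array([(97,97),(244,97),(236,470),(101,470),(57,48),(297,48),(270,523),(62,523),(45,28),(300,28),(277,575),(53,575)])/4.4+[280,10]-.4
# image left/up = ... image right dir jaw 207deg = -pack x ; image up 297deg = -pack y
M=[]
for w,l,z in ((.030,.076,.0755),(.050,.1,.06),(.064,.136,.004)):
    M+=[(w/2,-l/2,z),(-w/2,-l/2,z),(-w/2,l/2,z),(w/2,l/2,z)]
x,r=fit(f,pix,M,[.515,-.022,.47]); print('pack',x[:2],np.degrees(x[2])); print(np.round(r,1).tolist())
print('jaw',np.degrees(np.arctan2(R[1,2],R[0,2])), 'pack local',np.round(R.T@(np.array([x[0],x[1],.076])-t)*1e3,2))
for z,pp in ((t[2]-.0253,[(90,143),(244,143)]),(t[2]-.0833,[(109,40),(226,40)])):
    for p in pp: print('tray',np.round(R.T@(onz(f,np.array(p)/5+[285,165]-.4,z)-t)*1e3,2))
E
```

```text
pack [ 0.51837178 -0.02878506] 26.396198924544994
[[0.6, -0.8], [-0.1, -0.4], [-0.5, 0.9], [0.0, 0.5], [-0.0, -0.1], [-2.2, 0.6], [0.3, 0.2], [0.2, -0.4], [0.2, -0.3], [-0.2, 0.4], [0.5, -0.0], [0.2, -0.6]]
jaw -152.90702482834746 pack local [169.53 107.42  -0.45]
tray [25.3  32.38 -9.33]
tray [25.3  32.37  8.26]
tray [83.3  31.91 -9.33]
tray [83.3  31.9   8.35]
```

```bash
python3 -m handwheel '{"gripper":[-1,-1,-1,-1,-1,-1],"travel":[[0.03,-0.06,0],[0.07,-0.14,0],[0.0978,-0.1908,-0.04],[0.0978,-0.1908,-0.11],[0.0978,-0.1908,-0.14],[0.0978,-0.1908,-0.14]],"spin":[-0.016,-0.016,-0.016,-0.016,-0.016,-0.016]}' 30
python3 - <<'E'
from h import *
f=grab('wrist','w4.png'); s=arm.get_state();print(s['t'],s['eef_pos'])
cv2.imwrite('pics/w4z.png',cv2.resize(f['pixels'][100:250,270:370],None,fx=4,fy=4,interpolation=cv2.INTER_CUBIC))
g=grab('side'); cv2.imwrite('pics/s4.png',cv2.resize(g['pixels'][120:260,260:400],None,fx=4,fy=4,interpolation=cv2.INTER_CUBIC))
E
```

```text
t: 8.3
eef_pos: [0.5164, -0.0293, 0.1731]
ee_rot: [-0.241, 1.566, -2.923]
force: [0.4, -0.3, -1.2]
width: 0.0096
8.35 [ 0.51752865 -0.02884712  0.17493135]
```

View pics/w4z.png

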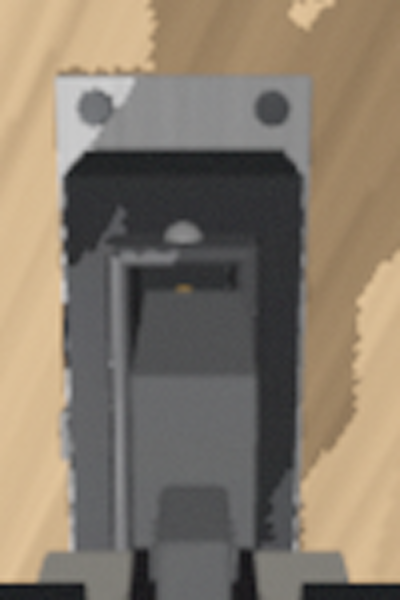

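View pics/s4.png

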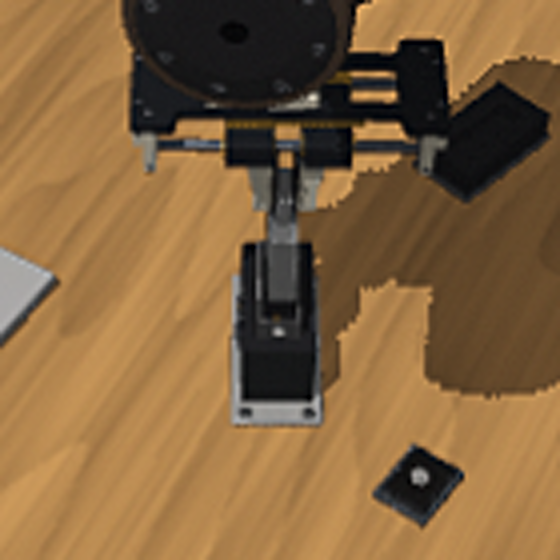

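```bash
python3 - <<'E'
from h import *
f=grab('wrist','w5.png'); s=arm.get_state();print(s['t'],s['eef_pos'])
cv2.imwrite('pics/w5z.png',cv2.resize(f['pixels'][110:200,280:360],None,fx=6.5,fy=6.5,interpolation=cv2.INTER_CUBIC))
R=Ro.from_euler('xyz',s['ee_rot']).as_matrix();t=s['eef_pos']
print('jaw',np.degrees(np.arctan2(R[1,2],R[0,2])))
for n,z,pp in (('tray bot',t[2]-.0833,[(148,290),(241,290)]),('tray top',t[2]-.0253,[(132,374),(256,374)]),('neck out',.0755,[(110,243),(255,243)]),('should',.058,[(67,178),(302,178)]),('plate',.004,[(57,75),(312,75)])):
    print(n,[np.round(R.T@(onz(f,np.array(p)/4+[270,100]-.4,z)-t)*1e3,2)[1:] for p in pp])
E
```

```text
8.45 [ 0.5187522  -0.02807518  0.17669219]
jaw -153.5520746820552
tray bot [array([32.52, -8.55]), array([32.5 ,  8.97])]
tray top [array([32.72, -8.77]), array([32.71,  8.88])]
neck out [array([ 38.33, -16.75]), array([38.3 , 12.41])]
should [array([ 49.19, -26.79]), array([49.14, 23.1 ])]
plate [array([ 68.25, -34.04]), array([68.18, 29.79])]
```

View pics/w5z.png

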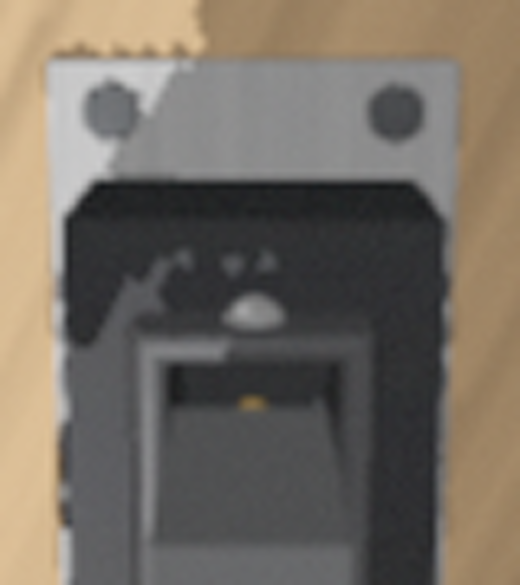

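```bash
python3 -m handwheel '{"gripper":[-1,-1,-1],"travel":[[0,0,0],[0,0,0],[0,0,0]],"spin":[0,0,0]}' 30
python3 - <<'E'
from h import *
s0=arm.get_state()
f=grab('wrist','w6.png'); s=arm.get_state();print(s['t'],s0['eef_pos'],s['eef_pos'],f['eye'])
cv2.imwrite('pics/w6z.png',cv2.resize(f['pixels'][110:200,280:360],None,fx=6.5,fy=6.5,interpolation=cv2.INTER_CUBIC))
E
```

```text
t: 8.75
eef_pos: [0.5183, -0.0277, 0.1763]
ee_rot: [2.967, 1.569, 0.288]
force: [0.4, -0.2, -0.5]
width: 0.0098
8.8 [ 0.51830864 -0.02773062  0.17628475] [ 0.51822012 -0.02776264  0.17612329] [ 0.55412172 -0.09909676  0.31637963]
```

View pics/w6z.png

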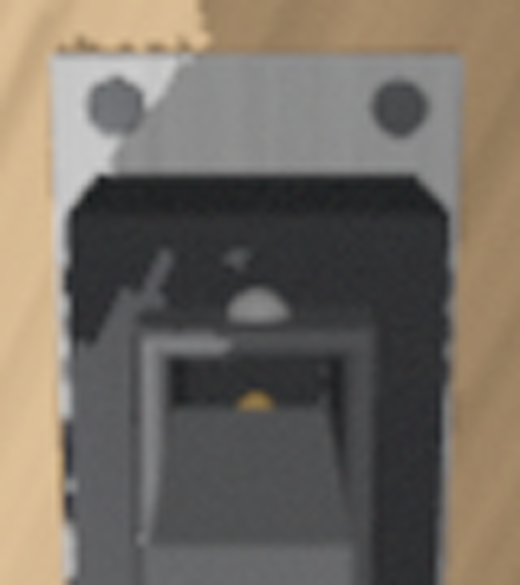

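```bash
python3 - <<'E'
from h import *
s=arm.get_state();f=viewer.grab_frame('wrist')
R=Ro.from_euler('xyz',s['ee_rot']).as_matrix();t=s['eef_pos']
print('jaw',np.degrees(np.arctan2(R[1,2],R[0,2])),t)
for n,z,pp in (('tray bot',t[2]-.0833,[(165,408),(332,408)]),('tray top',t[2]-.0253,[(150,545),(355,545)]),('neck out',.0755,[(135,325),(377,325)]),('should',.06,[(70,213),(448,213)]),('plate',.004,[(50,55),(463,57)])):
    print(n,[np.round(R.T@(onz(f,np.array(p)/6.5+[280,110]-.4,z)-t)*1e3,2)[1:] for p in pp])
E
```

```text
jaw -153.53614478190818 [ 0.51822012 -0.02776264  0.17612329]
tray bot [array([ 32.07, -10.43]), array([32.06,  8.99])]
tray top [array([32.21, -9.32]), array([32.21,  8.71])]
neck out [array([ 38.81, -14.78]), array([38.8 , 15.16])]
should [array([ 50.74, -23.85]), array([50.72, 25.07])]
plate [array([ 68.42, -31.37]), array([68.09, 32.25])]
```

```bash
python3 -m handwheel '{"gripper":[-1,-1,-1,-1,-1,-1,-1],"travel":[[-0.001,-0.0016,0],[-0.001,-0.0016,-0.016],[-0.001,-0.0016,-0.032],[-0.001,-0.0016,-0.046],[-0.001,-0.0016,-0.06],[-0.001,-0.0016,-0.07],[-0.001,-0.0016,-0.07]],"spin":[0,0,0,0,0,0,0]}' 30
python3 - <<'E'
from h import *
s0=arm.get_state()
f=grab('wrist','w7.png'); print(s0['eef_pos'],s0['force'],s0['moment'])
cv2.imwrite('pics/w7z.png',cv2.resize(f['pixels'][110:250,270:370],None,fx=4,fy=4,interpolation=cv2.INTER_CUBIC))
E
```

```text
t: 9.55
eef_pos: [0.517, -0.0289, 0.1395]
ee_rot: [-0.213, 1.569, -2.894]
force: [-0.3, -0.5, -0.6]
width: 0.0095
[ 0.51701723 -0.02891166  0.13954132] [-0.33035506 -0.50173881 -0.55111051] [ 0.00707676  0.15687326 -0.01945829]
```

View pics/w7z.png

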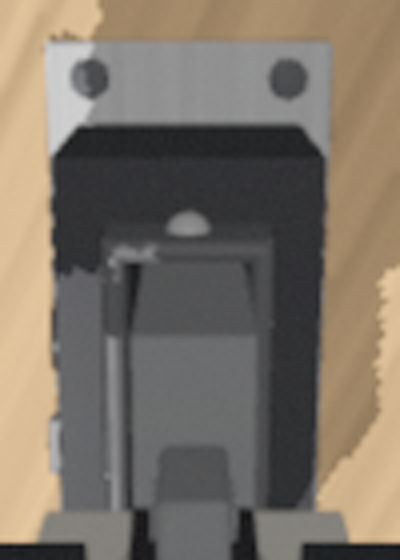

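```bash
python3 -m handwheel '{"gripper":[-1,-1,-1,-1,-1,-1,-1],"travel":[[0,0,-0.016],[0,0,-0.032],[0,0,-0.048],[0,0,-0.06],[0,0,-0.07],[0,0,-0.078],[0,0,-0.078]],"spin":[0,0,0,0,0,0,0]}' 30
```

```text
t: 10.3
eef_pos: [0.5172, -0.0288, 0.1009]
ee_rot: [-0.221, 1.57, -2.901]
force: [0.8, 0.6, -0.7]
width: 0.0095
```

```bash
python3 -m handwheel '{"gripper":[-1,-1,-1,-1],"travel":[[0,0,-0.004],[0,0,-0.007],[0,0,-0.009],[0,0,-0.009]],"spin":[0,0,0,0]}' 30
python3 - <<'E'
from h import *
f=grab('wrist','w8.png');s0=arm.get_state(); print(s0['eef_pos'],s0['force'],s0['moment'])
cv2.imwrite('pics/w8z.png',cv2.resize(f['pixels'][110:250,270:370],None,fx=4,fy=4,interpolation=cv2.INTER_CUBIC))
E
```

```text
t: 10.7
eef_pos: [0.5178, -0.0287, 0.0973]
ee_rot: [2.805, 1.57, 0.125]
force: [0.1, 0.1, -0.9]
width: 0.0101
[ 0.51776041 -0.02873686  0.09731002] [ 0.5896828  -0.21619791  0.76005472] [-0.01328989  0.04653348 -0.01584642]
```

View pics/w8z.png

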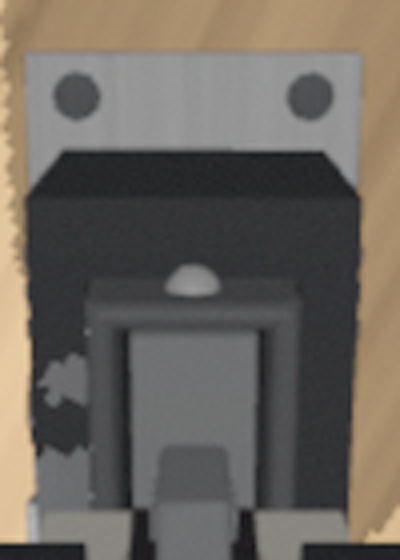

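```bash
python3 -m handwheel '{"gripper":[-0.7,-0.5,-0.4,-0.4,-0.4],"travel":[[0,0,0],[0,0,0],[0,0,0],[0,0,0.02],[0,0,0.06]],"spin":[0,0,0,0,0]}' 30
python3 -m handwheel '{"gripper":[0,0.5,1,1,1,1,1,1,1,1,1],"travel":[[0,0,0.08],[0,0,0.16],[0,0.07,0.23],[-0.01,0.15,0.238],[-0.02,0.23,0.238],[-0.03,0.31,0.238],[-0.04,0.39,0.238],[-0.048,0.47,0.238],[-0.048,0.54,0.238],[-0.048,0.58,0.238],[-0.048,0.58,0.238]],"spin":[0,0,-0.15,-0.3,-0.45,-0.6,-0.75,-0.9,-1,-1,-1]}' 30
python3 -m handwheel '{"gripper":[1,1,1],"travel":[[0,0,0],[0,0,0],[0,0,0]],"spin":[-0.03,-0.03,-0.03]}'
python3 - <<'E'
from h import *
s0=arm.get_state();f=grab('wrist','w9.png'); print(s0['eef_pos'],s0['ee_rot'])
cv2.imwrite('pics/w9z.png',cv2.resize(f['pixels'][110:250,270:370],None,fx=4,fy=4,interpolation=cv2.INTER_CUBIC))
g=grab('scene'); cv2.imwrite('pics/s9.png',cv2.resize(g['pixels'][170:260,250:360],None,fx=6,fy=6,interpolation=cv2.INTER_CUBIC))
E
```

```text
t: 11.25
eef_pos: [0.5165, -0.029, 0.1266]
ee_rot: [-0.204, 1.568, -2.884]
force: [1.2, -0.1, 0.5]
width: 0.0262
t: 12.35
eef_pos: [0.4935, 0.2633, 0.2463]
ee_rot: [-2.511, 1.571, 0.311]
force: [-0.6, -0.9, -0.1]
width: 0.0879
t: 12.65
eef_pos: [0.4936, 0.2602, 0.2463]
ee_rot: [-2.174, 1.571, 0.619]
force: [0.4, -0.2, 0.1]
width: 0.0879
[0.49362261 0.260191   0.24631084] [-2.174487    1.57068676  0.61904207]
```

View pics/w9.png

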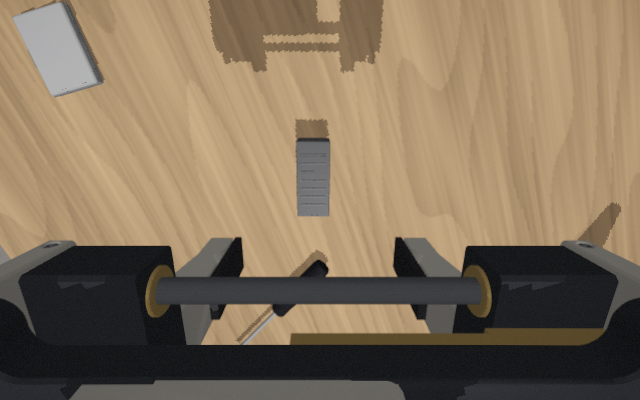

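View pics/w9z.png

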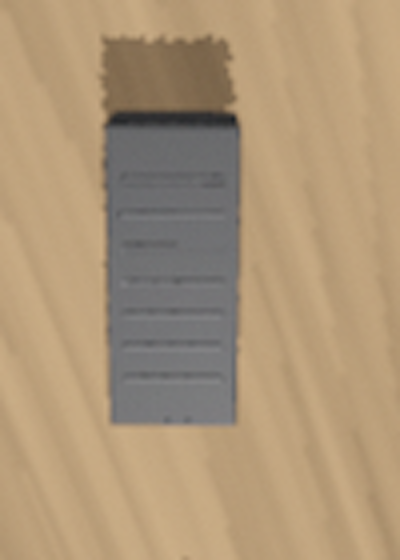

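View pics/s9.png

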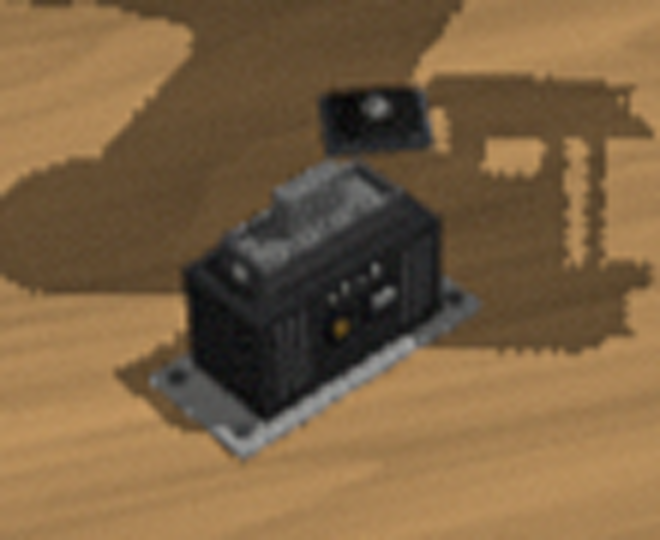

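```bash
python3 - <<'E'
from h import *
s=arm.get_state();f=viewer.grab_frame('wrist')
R=Ro.from_euler('xyz',s['ee_rot']).as_matrix();t=s['eef_pos']
print(t,np.degrees(np.arctan2(R[1,2],R[0,2])))
P=np.array([onz(f,np.array(p)/4+[270,110]-.4,.04) for p in [(106,124),(239,124),(236,423),(110,423)]])
print(np.round(((P-t)@R)[:,1:]*1e3,1).tolist(),P.mean(0))
E
```

```text
[0.49369058 0.26038848 0.24630669] 160.05242430222185
[[42.3, -24.5], [42.2, 13.3], [-48.1, 13.3], [-48.1, -25.3]] [0.50019456 0.26120298 0.04      ]
```

```bash
python3 -m handwheel '{"gripper":[1,0.6,0.4,0.4,0.4,0.4,0.4],"travel":[[0.013,0.0016,-0.08],[0.013,0.0016,-0.17],[0.013,0.0016,-0.26],[0.013,0.0016,-0.34],[0.013,0.0016,-0.4],[0.013,0.0016,-0.434],[0.013,0.0016,-0.434]],"spin":[0,0,0,0,0,0,0]}' 50
python3 -m handwheel '{"gripper":[-1,-1,-1,-1,-1],"travel":[[0,0,0],[0,0,0],[0,0,0],[0,0,0],[0,0,0]],"spin":[0,0,0,0,0]}' 50
python3 - <<'E'
from h import *
s=arm.get_state();print(s['eef_pos'],s['force'],s['width'])
E
```

```text
t: 13.5
eef_pos: [0.4988, 0.2604, 0.0265]
ee_rot: [1.126, 1.566, -2.364]
force: [-0.5, -0.7, -0.4]
width: 0.0615
t: 14.0
eef_pos: [0.5006, 0.2626, 0.0304]
ee_rot: [-2.052, 1.569, 0.743]
force: [-1.3, 0.1, 7.0]
width: 0.0384
[0.5005544  0.26256177 0.03035118] [-1.26539808  0.07442546  6.96450819] 0.03842234177903277
```

```bash
python3 -m handwheel '{"gripper":[-1,-1,-1,-1,-1,-1,-1,-1,-1,-1,-1,-1],"travel":[[0,0,0.03],[0,0,0.09],[0,0,0.18],[0,-0.02,0.27],[-0.01,-0.07,0.35],[-0.02,-0.14,0.42],[-0.03,-0.21,0.432],[-0.04,-0.28,0.432],[-0.05,-0.34,0.432],[-0.06,-0.388,0.432],[-0.06,-0.388,0.432],[-0.06,-0.388,0.432]],"spin":[0,0,0,0.15,0.3,0.45,0.6,0.75,0.9,1,1,1]}' 50
python3 -m handwheel '{"gripper":[-1,-1,-1,-1],"travel":[[0,0,0],[0,0,0],[0,0,0],[0,0,0]],"spin":[0.031,0.031,0.031,0.031]}' 50
python3 - <<'E'
from h import *
s=arm.get_state();f=grab('wrist','w10.png'); print(s['eef_pos'],s['force'],s['width'])
cv2.imwrite('pics/w10z.png',cv2.resize(f['pixels'][10:260,260:380],None,fx=2.4,fy=2.4,interpolation=cv2.INTER_CUBIC))
cv2.imwrite('pics/w10y.png',cv2.resize(f['pixels'][150:250,270:370],None,fx=6,fy=6,interpolation=cv2.INTER_CUBIC))
cv2.imwrite('pics/w10p.png',cv2.resize(f['pixels'][10:145,280:360],None,fx=4.4,fy=4.4,interpolation=cv2.INTER_CUBIC))
E
```

```text
t: 15.2
eef_pos: [0.4699, 0.0676, 0.2455]
ee_rot: [-2.938, 1.57, 0.64]
force: [0.9, -0.1, -0.4]
width: 0.0387
t: 15.6
eef_pos: [0.4701, 0.0685, 0.2449]
ee_rot: [-0.048, 1.57, -2.727]
force: [1.3, -0.1, -1.2]
width: 0.0392
[0.47005569 0.06845264 0.24490082] [ 1.27235162 -0.05033124 -1.16083085] 0.039189924300524
```

View pics/w10.png

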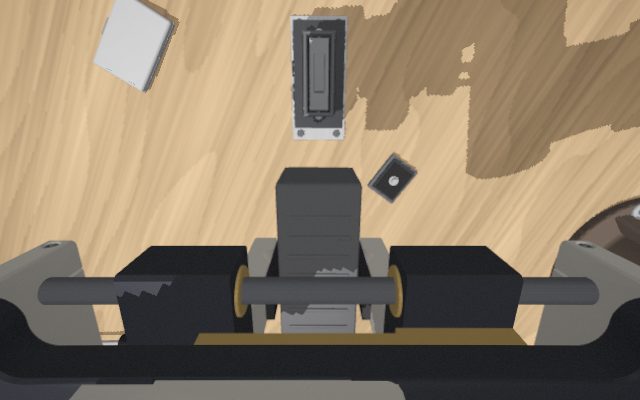

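View pics/w10y.png

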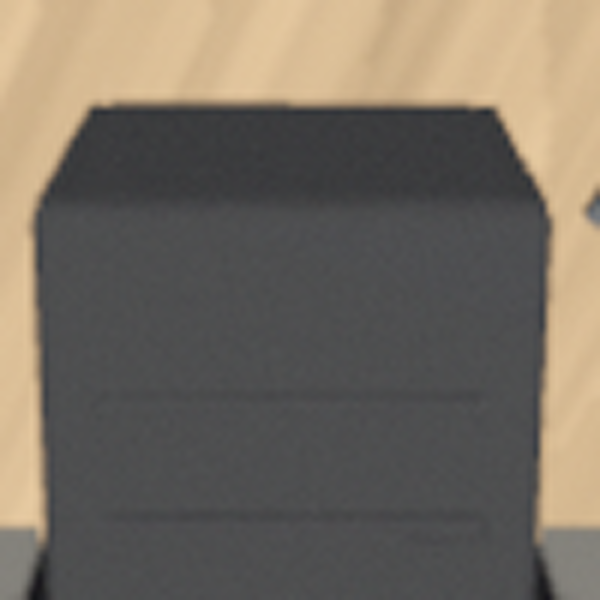

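View pics/w10p.png

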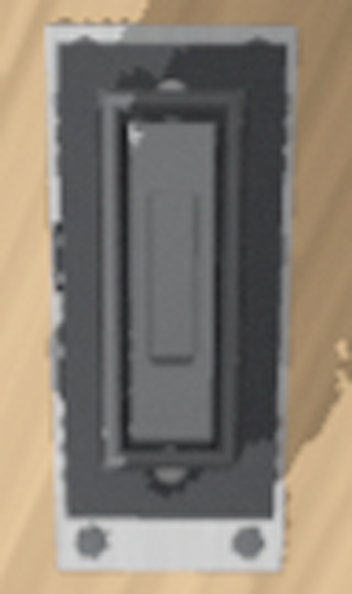

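```bash
python3 - <<'E'
from fitpack import *
s=arm.get_state()
f=viewer.grab_frame('wrist')
R=Ro.from_euler('xyz',s['ee_rot']).as_matrix();t=s['eef_pos']
pix=np.array([(98,93),(246,93),(238,466),(103,466),(58,43),(290,43),(275,518),(67,518),(45,25),(300,27),(281,570),(57,570)])/4.4+[280,10]-.4
M=[]
for w,l,z in ((.030,.076,.0755),(.050,.1,.06),(.064,.136,.004)):
    M+=[(w/2,-l/2,z),(-w/2,-l/2,z),(-w/2,l/2,z),(w/2,l/2,z)]
x,r=fit(f,pix,M,[.515,-.022,.47]); print('pack',x[:2],np.degrees(x[2])); print(np.round(r,1).tolist())
print(t,'jaw',np.degrees(np.arctan2(R[1,2],R[0,2])), 'pack local',np.round(R.T@(np.array([x[0],x[1],.076])-t)*1e3,2))
for z,pp in ((t[2]+.0096,[(36,208),(550,208)]),(t[2]-.0304,[(95,105),(495,105)])):
    for p in pp: print('cap',np.round(R.T@(onz(f,np.array(p)/6+[270,150]-.4,z)-t)*1e3,2))
E
```

```text
pack [ 0.51834176 -0.02852547] 26.18310881790667
[[0.6, -1.0], [-0.2, -0.8], [-0.2, 0.8], [0.3, 0.6], [-0.2, 0.1], [-0.3, 0.4], [-0.0, 0.4], [-0.3, 0.1], [0.2, -0.5], [-0.1, -0.6], [0.4, 0.3], [-0.0, 0.1]]
[0.47003939 0.06836889 0.24490948] jaw -153.48642218808973 pack local [ 1.6891e+02  1.0826e+02 -3.0000e-02]
cap [ -9.61  46.56 -19.49]
cap [-9.59 46.53 18.78]
cap [ 30.39  46.48 -19.26]
cap [30.41 46.46 18.99]
```

```bash
python3 -m handwheel '{"gripper":[-1,-1,-1,-1,-1,-1,-1,-1],"travel":[[0.03,-0.06,0],[0.07,-0.14,0],[0.0954,-0.1922,-0.06],[0.0954,-0.1922,-0.14],[0.0954,-0.1922,-0.2],[0.0954,-0.1922,-0.22],[0.0954,-0.1922,-0.22],[0.0954,-0.1922,-0.22]],"spin":[0,0,0,0,0,0,0,0]}' 60
python3 -m handwheel '{"gripper":[-1,-1],"travel":[[0,0,0],[0,0,0]],"spin":[0,0]}' 60
python3 - <<'E'
from h import *
s=arm.get_state();f=grab('wrist','w11.png'); print(s['eef_pos'],s['force'],s['width'])
cv2.imwrite('pics/w11z.png',cv2.resize(f['pixels'][110:250,270:370],None,fx=5.5,fy=5.5,interpolation=cv2.INTER_CUBIC)[:600])
E
```

```text
t: 16.5
eef_pos: [0.5187, -0.0277, 0.1364]
ee_rot: [2.655, 1.569, -0.023]
force: [-0.5, 0.5, 0.4]
width: 0.0382
t: 16.7
eef_pos: [0.5185, -0.0277, 0.1365]
ee_rot: [2.929, 1.568, 0.25]
force: [-0.1, 0.5, 0.5]
width: 0.0386
[ 0.51853357 -0.02765934  0.13651414] [-0.05944886  0.48143903  0.51750861] 0.03858799177291181
```

View pics/w11z.png

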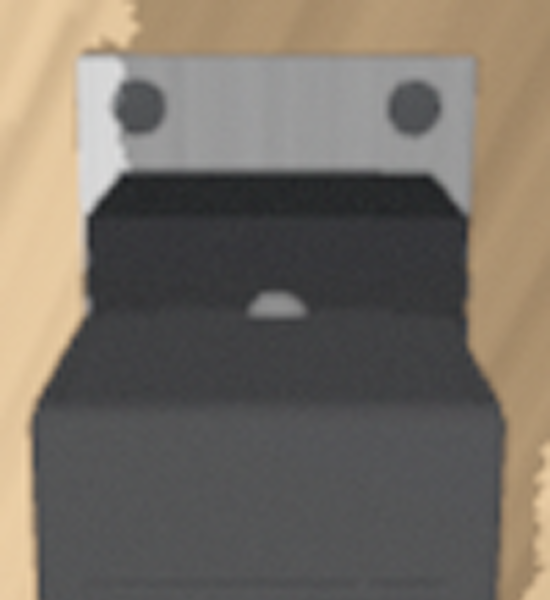

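```bash
python3 - <<'E'
from h import *
s=arm.get_state();f=viewer.grab_frame('wrist')
R=Ro.from_euler('xyz',s['ee_rot']).as_matrix();t=s['eef_pos']
print('jaw',np.degrees(np.arctan2(R[1,2],R[0,2])),t)
for n,z,pp in (('cap bot',t[2]-.0304,[(85,315),(468,315)]),('cap top',t[2]+.0096,[(33,408),(504,408)]),('should',.06,[(88,216),(468,216)]),('plate',.004,[(77,56),(476,56)])):
    print(n,[np.round(R.T@(onz(f,np.array(p)/5.5+[270,110]-.4,z)-t)*1e3,2)[1:] for p in pp])
E
```

```text
jaw -153.4822031246454 [ 0.51833852 -0.02772395  0.13626621]
cap bot [array([ 46.6 , -19.49]), array([46.6 , 20.46])]
cap top [array([ 46.76, -19.5 ]), array([46.76, 18.75])]
should [array([ 50.69, -23.78]), array([50.67, 25.62])]
plate [array([ 68.45, -30.74]), array([68.41, 32.73])]
```

```bash
python3 -m handwheel '{"gripper":[-1,-1,-1,-1,-1,-1,-1,-1],"travel":[[-0.0022,0,0],[-0.0022,0,-0.01],[-0.0022,0,-0.024],[-0.0022,0,-0.038],[-0.0022,0,-0.052],[-0.0022,0,-0.064],[-0.0022,0,-0.07],[-0.0022,0,-0.07]],"spin":[0,0,0,0,0,0,0,0]}' 60
python3 - <<'E'
from h import *
s=arm.get_state();f=grab('wrist','w12.png'); print(s['eef_pos'],s['force'],s['moment'],s['width'])
cv2.imwrite('pics/w12z.png',cv2.resize(f['pixels'][110:250,260:380],None,fx=4,fy=4,interpolation=cv2.INTER_CUBIC)[:600])
E
```

```text
t: 17.6
eef_pos: [0.5164, -0.0281, 0.0994]
ee_rot: [-0.181, 1.57, -2.861]
force: [0.2, 0.3, 0.1]
width: 0.0388
[ 0.5163942  -0.02812825  0.09944645] [0.17247599 0.3015695  0.09015196] [-0.01555743  0.10902202 -0.02552988] 0.03884151415713913
```

View pics/w12z.png

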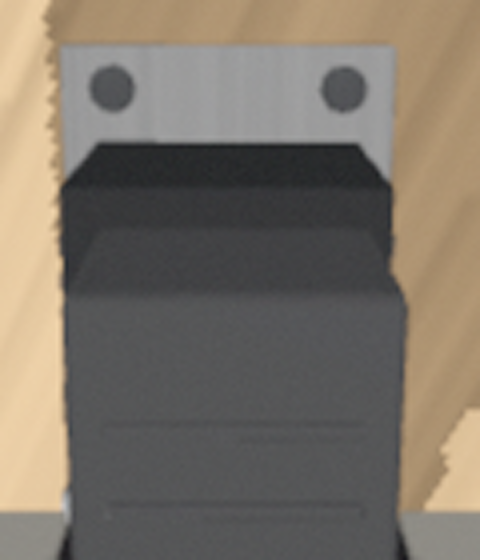

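```bash
python3 -m handwheel '{"gripper":[-1,-1,-1,-1,-1],"travel":[[0,0,-0.004],[0,0,-0.008],[0,0,-0.012],[0,0,-0.016],[0,0,-0.016]],"spin":[0,0,0,0,0]}' 60
```

```text
t: 18.15
eef_pos: [0.517, -0.0277, 0.0919]
ee_rot: [-2.981, 1.57, 0.623]
force: [1.8, 0.2, -6.9]
width: 0.0383
```

```bash
python3 -m handwheel '{"gripper":[-1,-1,-1,-1],"travel":[[0,0,-0.002],[0,0,-0.004],[0,0,-0.006],[0,0,-0.006]],"spin":[0,0,0,0]}' 60
python3 - <<'E'
from h import *
s=arm.get_state(); print(s['eef_pos'],s['force'],s['moment'],s['width'])
E
```

```text
t: 18.55
eef_pos: [0.5163, -0.0283, 0.0903]
ee_rot: [0.604, 1.57, -2.075]
force: [-6.2, 1.8, 14.0]
width: 0.0389
[ 0.51628532 -0.02831736  0.09031972] [-6.21923291  1.7594831  13.97073102] [ 0.79297066  2.42650144 -0.06466376] 0.038874717158353694
```

```bash
python3 -m handwheel '{"gripper":[-1,-1,-1,-1,-1,-1],"travel":[[0,0,-0.002],[0,0,-0.003],[0,0,-0.003],[0,0,-0.003],[0,0,-0.003],[0,0,-0.003]],"spin":[0,0,0,0,0,0]}' 60
python3 - <<'E'
from h import *
for i in range(3):
    f=grab('wrist','w13.png') 
    s=arm.get_state(); print(s['t'],s['eef_pos'],s['force'],s['moment'],s['width'])
cv2.imwrite('pics/w13z.png',cv2.resize(f['pixels'][110:250,260:380],None,fx=4,fy=4,interpolation=cv2.INTER_CUBIC)[:600])
for n in('side','scene'):
    g=grab(n); cv2.imwrite(f'pics/{n}13.png',cv2.resize(g['pixels'][120:270,240:400],None,fx=4.5,fy=4,interpolation=cv2.INTER_CUBIC))
E
```

```text
t: 19.15
eef_pos: [0.5163, -0.0283, 0.0903]
ee_rot: [1.757, 1.57, -0.922]
force: [-12.0, 3.4, 29.1]
width: 0.0389
19.2 [ 0.51629716 -0.02833179  0.09027075] [-12.59180696   3.6263446   30.16413856] [ 1.4519924   4.8247786  -0.11482819] 0.03823780328834259
19.25 [ 0.51626477 -0.02834561  0.0902513 ] [-12.28040915   3.6499281   30.45714083] [ 1.3536701   4.73391111 -0.10712995] 0.038880556951058035
19.3 [ 0.5163043  -0.02835847  0.09026786] [-11.95786194   3.44741006  29.26253327] [ 1.39377888  4.82677762 -0.10080414] 0.038603906765625855
```

View pics/w13z.png

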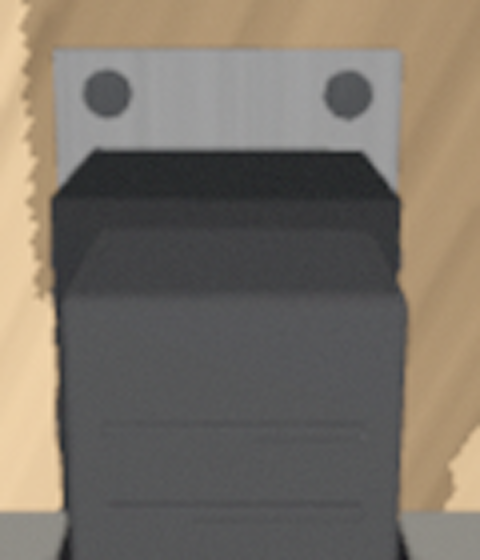

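View pics/side13.png

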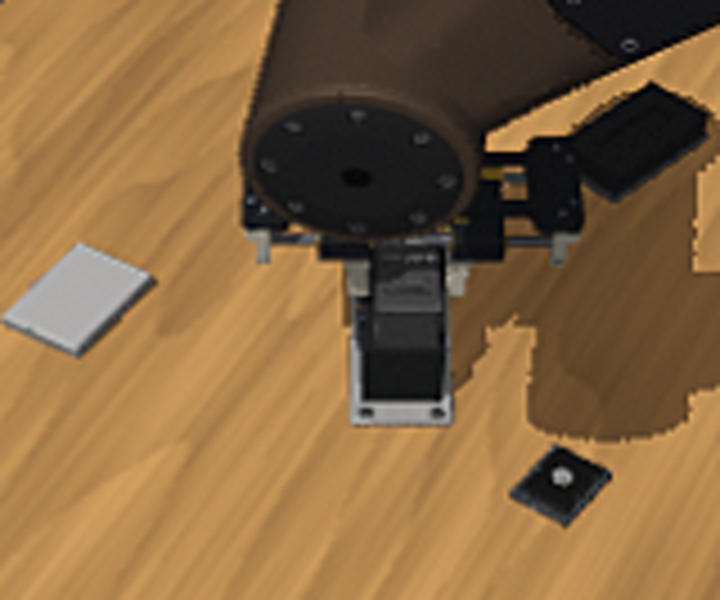

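View pics/scene13.png

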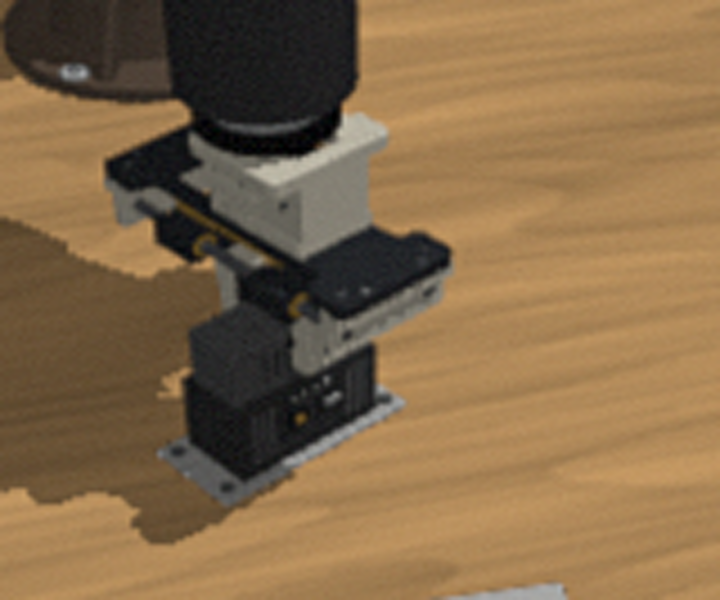

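```bash
python3 - <<'E'
from h import *
s=arm.get_state();f=viewer.grab_frame('wrist')
R=Ro.from_euler('xyz',s['ee_rot']).as_matrix();t=s['eef_pos']
print('jaw',np.degrees(np.arctan2(R[1,2],R[0,2])),'tilt',np.arccos(-R[2,0]),t,s['force'])
for n,z,pp in (('cap top',t[2]+.0096,[(66,296),(407,296)]),('should',.06,[(52,197),(400,197)]),('plate',.004,[(53,48),(401,48)])):
    print(n,[np.round(R.T@(onz(f,np.array(p)/4+[260,110]-.4,z)-t)*1e3,2)[1:] for p in pp])
E
```

```text
jaw -153.467575421237 tilt 0.0006850419430224681 [ 0.51630085 -0.02833973  0.09025466] [-11.31611554   3.21991362  29.98074951]
cap top [array([ 46.85, -19.25]), array([46.83, 18.82])]
should [array([ 51.25, -26.37]), array([51.23, 23.1 ])]
plate [array([ 69.09, -33.47]), array([69.05, 29.9 ])]
```

```bash
python3 - <<'E'
from h import *
print(arm.job_done()); s=arm.get_state(); print(s['t'],s['eef_pos'],s['force'],s['width'])
E
```

```text
the job is handed in; nothing more can be done
None
the job is handed in; nothing more can be done
```

I put the cell tray in the pack's well, then pressed the cap over the neck, past the click and down to the shoulder. I handed the job in at about 19.5 s with the fingers still gripping and pushing down. No verdict was reported.

**Last checks before handing in:**
- **Cap height:** the lower edge works out at about 59.9 mm above the bench, against 60 mm for fully home. That comes from the arm's height reading. The cap had not slipped in the fingers.
- **Cap tilt:** the gripper was within 0.001 rad of vertical.
- **Push:** about 30 N downward, steady over several readings, with a grip setting of 60 N.
- **Cap centring:** about 1.5 mm off the pack's middle across its short side, and about 0.1 mm lengthwise. This is within the 4 mm limit. I left it because correcting it would have meant disturbing the press.
- **Side force:** about 12 N sideways on the wrist, which fits the off-centre cap bearing on the neck or shoulder.
- **Tray:** I released it at its computed full depth. Later camera pictures showed it low in the well, roughly centred. I did not measure its depth separately after letting go.
- **The click:** I did not catch it as a clear force peak. One reading on the way down was −6.9 N, the opposite sign to a push. I take the cap to be past the click from its height and the hard stop.
- **Bystanders:** the arm went near none of them, and the card case and mounting plate looked undisturbed in the late pictures. I did not re-measure any of the four.

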